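# Refit the washed tube tray in the sample reader

## Task

The washed tube tray on the drip mat belongs in the sample reader whose well is empty. Its carriage may be parked anywhere in its short travel, so feel for the fixed lip at the well's far end, slip the tray's tongue under it, then press its other end down until the spring catch snaps over it and the tray is locked in flush, and let go. Don't force it: a hard shove breaks the tongue or the catch. Leave the other things on the bench where they are.

Things in the scene. Friction and masses are not known exactly. Their poses are not given: they have to be found in the camera images.
- tray: Loose tube tray on the mat, light grey plastic, about 0.22 kg. Origin: centre of its block's underside; x along its length to the tongue, z up. Block 140 (x -70 to 70) x 66 x 24 high, two rows of 8 dark holes on top, a grip fin along the middle, a tongue at the +x end, a notch at the -x end (heel).
- tray_fin (a point): Centre of the upper edge of the tray's grip fin, 52 above the underside. The fin is 56 long (tray x -28 to 28), 10 thick (y -5 to 5) and stands 28 above the tray's top (z 24 to 52).
- tray_tongue (a point): Middle of the lower edge of the tray's tongue tip (tray x = 80, z = 0). The tongue is 40 wide, 5 thick, level with the underside, and sticks out 10 from the block. While the tray is tilted, the block's upper edge above the tongue meets the lip before the tongue is fully in; it slides in further as the heel comes down.
- tray_heel (a point): On the tray's top face (tray z = 24) at x = -60, where the heel notch begins: the notch, 32 wide and 10 long in the middle of the heel, leaves a ledge 7 high (z 0 to 7) over which the catch closes. The flat strip of top between notch and fin (x -60 to -28) is the place to press.
- reader: Reader with the empty well: fixed pale console 310 (x) x 120 x 50 high. Origin: centre of its underside; x from the control end (nearer the robot) to the lip end. A dark scanning carriage in its window, level with its top, holds the well; it is parked anywhere within 12 of mid-travel along x (not reported: see or feel it) and is held there by its brake.
- bay (a point): Where the centre of the well's floor lies with the carriage at mid-travel (reader x = 31.75, z = 26). The well is 143.5 long (71.75 either way from its centre), 70 wide, 24 deep: the tray has 2 of play each side, 3.5 along. It goes in tongue first, tilted 10 to 17 degrees with its heel up; not flat, nor end for end. Home, it rests on the floor, its top level with the reader's.
- catch (a joint): Spring catch in the well's control-end wall, 24 wide; m pushed back, 0 to 0.009; 450 N/m, 2 N at rest. Tooth 7 out, underside 8.5 above the floor, bevel up to 23; thumb slide on top 3.5 high. The heel first rests on the bevel, 5 to 18 up; 5 to 15 N on it snaps it in. At the well's other end a fixed lip roofs the tongue's pocket: 13.5 deep, 9.5 high from the floor, 46 wide.
- reader_2: Identical neighbouring reader, fixed, its well already filled by a tray with capped tubes that reach 115 above the bench. Same origin and axes as the empty one. Not to be used.
- mat: Fixed grey drip mat 240 (x) x 300 (y) x 3 high; origin centre of its underside.
- covered_rack: Dark tube rack under a clear cover, 156 x 84 x 112 high; origin centre of its underside. Leave alone.
- empty_rack: Empty white open tube rack 122 x 50 x 50 high; origin centre of its underside. Leave alone.
- scanner: Black handheld scanner lying on the bench, about 153 x 55 x 36 high; origin under its middle. Leave alone.
- loose_tube: Capped sample tube lying on the drip mat, 106 long, 18 thick; origin under its middle. Leave alone.
- wipes_tub: White tub of wipes, 90 across, 150 high; origin centre of its underside. Leave alone.
- label_roll: Roll of labels lying flat, 76 across, 40 high; origin centre of its underside. Leave alone.
Not all that is in view belongs to the job. What is shaped like the tray but blue or turquoise is not meant.

How it is judged:
By the outcome, as a careful person would: the job done as asked, in the order asked, and still so for the second after the job is handed in, with the robot touching nothing.
It also fails if it takes over 51 s, if anything falls off the work surface, if the arm or the gripper's body presses on something with over 40 N, if the wrist force passes 120 N, or if a joint passes its speed limit or range.

## Robot

A 6-joint arm with a two-finger parallel gripper is mounted at the origin on the work surface. World frame = base frame: x ahead of the robot, y to its left, z up, the work surface at z = 0. Lengths are in mm, angles in rad, forces in N, time in s.
With the tool pointing down it reaches from about 400 to 825 mm from the base axis. Payload 7 kg.
Tool frame: the origin (TCP) lies at the very end of the fingers, on their centre line; the grasp point (between the pads) lies 19 mm behind it; z points along the fingers, y is the line along which they close (so a half turn about z gives the same grasp; the last joint's range is limited). The gripper opens to 88 mm and grips with 3 to 60 N. Pads are 19 mm wide; open, the fingers measure 130 mm over their backs; the gripper's body (78 mm by 193 mm) begins 47 mm behind the grasp point.
Start: joints at [1.388, 0.359, 0.012, 0, -1.224, -0.288], TCP at [306.184, 601.537, 226.561] pointing down, gripper open.
Joint ranges: [-3.07, 3.07], [-1.43, 2.12], [-1.02, 1.25], [-3.03, 1.67], [-3.05, -0], [-3.03, 3.03]. Speed limits (rad/s): [2.39, 2.39, 3.01, 3.14, 3.14, 3.14].

## Interface

Orientations are given as a unit quaternion [x, y, z, w].
In Python, from plant import bot gives the robot as it stands. Calls block until the motion is done:
- bot.move_ptp(position, orientation): joint-space move of the TCP to a pose.
- bot.line_to(position, velocity=150, ori=None): straight line of the TCP; ori=None keeps the orientation; velocity is the mean speed in mm/s.
- bot.move_joints(angles): joint-space move.
- bot.move_gripper(opening, force=None): finger opening in mm; force is the grip in N (None keeps the last); returns when the fingers have stopped.
- bot.pause(seconds).
- bot.solve_ik(position, orientation): joint angles nearest the present ones, or None.
- bot.read_state(): the state.
- bot.camera(name): name is "side" or "top" or "wrist"; returns the picture (420x560x3 uint8, red, green, blue); there is no depth.
- bot.get_calibration(name): a dict with "fx", "fy", "cx", "cy" (pixels), "distortion" ([k1, k2, p1, p2, k3] as OpenCV has them; the pictures are not rectified), "view" (4x4, takes a point from world to camera coordinates); the wrist camera has in their place "T_tool_cam" (4x4, takes a point from camera to tool coordinates, whose origin is the TCP and whose axes are the flange's). Camera axes: x right, y up, looking along -z (the intrinsics and any distortion apply to the point x, -y, -z); pixel columns grow to the right and rows downward; lengths in mm; the calibration is good to about 2 mm. A picture is of the moment at which its call begins: read the wrist's pose just before it. get_calibration takes no time and is no camera call.
A pose or a line that the arm cannot do raises bot.Unreachable and nothing moves.
- bot.close_job(): hands the job in; it is judged then, once.
The state is a dict: "t": time; "joint_pos": joint angles; "qvel": joint speeds; "tau": joint torques, N m; "tcp_pos": TCP position; "eef_rot": TCP orientation; "contact_force": force on the tool from outside, world axes, zero at the start; "moment": the same for the moment, N m; "width": finger opening in mm; "finger_force": force on a finger pad.
Only numpy, scipy, OpenCV 4.12 (cv2) and the standard library are available. Lean on these libraries where they do the work, as an engineer would, in place of code of your own. Each camera call takes 0.05 s, during which the arm holds its last target. There are 200 camera calls.

## Working session

There is one attempt and no reset: what is moved stays moved. The work goes in short steps, each a Python script; the robot and the scene stay as the last script left them, time stands still between calls to the robot, and variables do not carry over. Pictures are saved under pics/ and viewed, at most 10 in all, crops included, and the job is handed in when it is done.

```bash
mkdir -p pics; ls
python3 - <<'E'
from plant import bot
import cv2,numpy as np
for n in("top","side"):
    im=bot.camera(n); cv2.imwrite(f"pics/{n}0.png",im[...,::-1]); np.save(f"pics/{n}0.npy",im)
    c=bot.get_calibration(n); print(n,c)
print(bot.get_calibration("wrist")); s=bot.read_state(); print(s)
E
```

```text
pics
top {'fx': 435.33067472509185, 'fy': 435.33067472509185, 'cx': 281.4958831828182, 'cy': 207.50469425436955, 'distortion': array([-0.06291192,  0.        ,  0.        ,  0.        ,  0.        ]), 'view': array([[ 1.73230885e-02, -9.99848680e-01, -1.59017759e-03,
        -6.00530262e+01],
       [ 9.85545721e-01,  1.68071766e-02,  1.68573872e-01,
        -5.41786135e+02],
       [-1.68521637e-01, -4.48741282e-03,  9.85687740e-01,
        -1.46191258e+03],
       [ 0.00000000e+00,  0.00000000e+00,  0.00000000e+00,
         1.00000000e+00]])}
side {'fx': 441.8424966699823, 'fy': 441.8424966699823, 'cx': 283.33911953724663, 'cy': 210.71019513620604, 'distortion': array([-0.13604171,  0.        ,  0.        ,  0.        ,  0.        ]), 'view': array([[ 7.31569543e-01, -6.81760929e-01,  2.83537571e-03,
        -4.28945708e+02],
       [ 3.57963800e-01,  3.87649034e-01,  8.49464622e-01,
        -2.43224251e+02],
       [-5.80230921e-01, -6.20427484e-01,  5.27637959e-01,
        -9.87348455e+02],
       [ 0.00000000e+00,  0.00000000e+00,  0.00000000e+00,
         1.00000000e+00]])}
{'f
[... 557 characters left out ...]
int_pos': array([ 1.38811897e+00,  3.59296012e-01,  1.11386614e-02, -2.86498310e-04,
       -1.22412748e+00, -2.88090098e-01]), 'qvel': array([-8.89558851e-04,  1.14451534e-04,  3.54672410e-03,  1.75838212e-03,
       -3.26203008e-04, -6.48361854e-05]), 'tau': array([-2.66851835e-03, -5.84163022e+01,  2.93751901e+01,  7.01567397e+00,
        1.01571370e-02, -5.45938769e-05]), 'tcp_pos': array([305.99639372, 601.15006968, 225.72767096]), 'eef_rot': array([ 9.72413268e-01, -2.33263510e-01, -9.52953117e-05,  7.50313348e-04]), 'contact_force': array([ 0.25199635, -0.45700207, -0.11803175]), 'moment': array([-0.00296725,  0.03041623, -0.05151618]), 'finger_force': 0.0, 'width': 87.56537257138133}
```

View pics/top0.png

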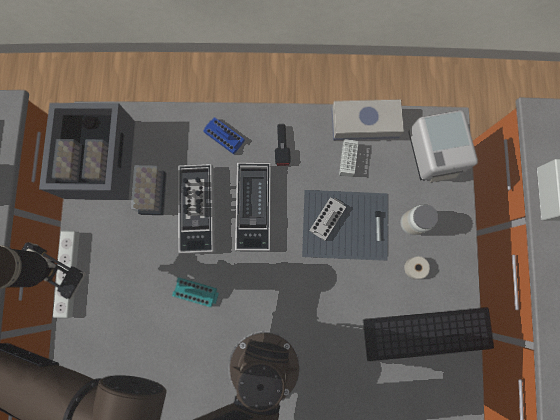

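View pics/side0.png

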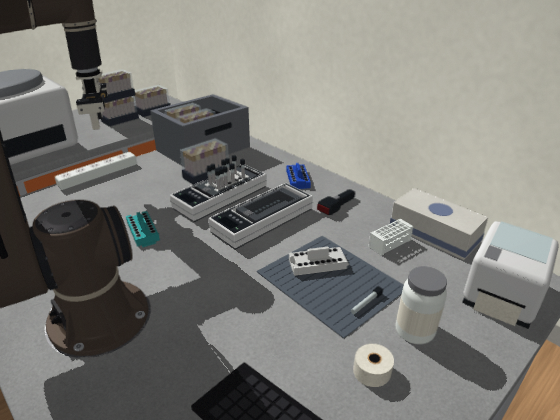

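Candidates in the top view are:
- light grey tray on the mat at (327,219)
- blue tray at (225,135)
- turquoise tray at (195,292)
- white rack at (349,157)
- capped tray in reader_2 at (196,208)

I choose (327,219). The empty well belongs to the right-hand reader at (254,207). Next I take close wrist views of both.

```bash
cat > h.py <<'E'
from plant import bot
import cv2,numpy as np
from scipy.spatial.transform import Rotation as R
def cam(name,st=None):
    c=bot.get_calibration(name); K=np.array([[c['fx'],0,c['cx']],[0,c['fy'],c['cy']],[0,0,1]])
    if name=="wrist":
        T=np.eye(4); T[:3,:3]=R.from_quat(st['eef_rot']).as_matrix(); T[:3,3]=st['tcp_pos']
        M=T@c['T_tool_cam']
    else: M=np.linalg.inv(c['view'])
    return K,np.array(c['distortion']),M
def rays(px,cm):
    K,d,M=cm
    u=cv2.undistortPoints(np.array(px,float).reshape(-1,1,2),K,d)[:,0]
    D=np.c_[u[:,0],-u[:,1],-np.ones(len(u))]@M[:3,:3].T
    return M[:3,3],D
def onz(px,z,cm):
    o,D=rays(px,cm); return o+D*((z-o[2])/D[:,2])[:,None]
def proj(P,cm):
    K,d,M=cm; V=np.linalg.inv(M); p=np.atleast_2d(P)@V[:3,:3].T+V[:3,3]
    return cv2.projectPoints(p*[1,-1,-1],np.zeros(3),np.zeros(3),K,d)[0][:,0]
def down(yaw,tilt=0):  # tool x along yaw, z down; tilt about tool y
    Rm=R.from_matrix(np.array([[np.cos(yaw),np.sin(yaw),0],[np.sin(yaw),-np.cos(yaw),0],[0,0,-1]]))
    return (Rm*R.from_euler('y',tilt)).as_quat()
def shot(tag):
    st=bot.read_state(); im=bot.camera("wrist"); cv2.imwrite(f"pics/{tag}.png",im[...,::-1]); np.save(f"pics/{tag}.npy",im)
    np.savez(f"pics/{tag}_st.npz",eef_rot=st['eef_rot'],tcp_pos=st['tcp_pos']); return im,cam("wrist",st)
E
python3 - <<'E'
from h import *
c=cam("top")
print(onz([[313,232],[343,205],[327,219]],27,c).round(),onz([[238,165],[270,164],[238,249],[271,249]],50,c).round())
t=onz([[327,219]],40,c)[0]; r=onz([[254,200]],50,c)[0]
for p,tag in((r,"rd"),(t,"tr")):
    for yaw in(np.pi,0):
        q=down(yaw); pos=[p[0]+(0 if tag=="tr" else 0),p[1],260 if tag=="rd" else 230]
        print(tag,yaw,bot.solve_ik(pos,q))
    q=down(0)
    bot.move_ptp(pos,q); bot.pause(.2); shot(tag)
print(bot.read_state()['t'],bot.read_state()['tcp_pos'])
E
```

```text
[[ 461. -162.   27.]
 [ 559. -267.   27.]
 [ 508. -210.   27.]] [[691. 105.  50.]
 [697.  -8.  50.]
 [396.  95.  50.]
 [398. -18.  50.]]
rd 3.141592653589793 [ 0.42328144  0.1637861  -0.17553485  0.         -1.23147537 -1.99407777]
rd 0 [ 0.42328144  0.1637861  -0.17553485  0.         -1.23147537  1.14751488]
tr 3.141592653589793 [-0.03376468  0.14699071 -0.26554197  0.         -1.15826365 -1.53703165]
tr 0 [-0.03376468  0.14699071 -0.26554197  0.         -1.15826365  1.604561  ]
3.825 [ 506.61996189 -208.04380269  230.10645845]
```

View pics/tr.png

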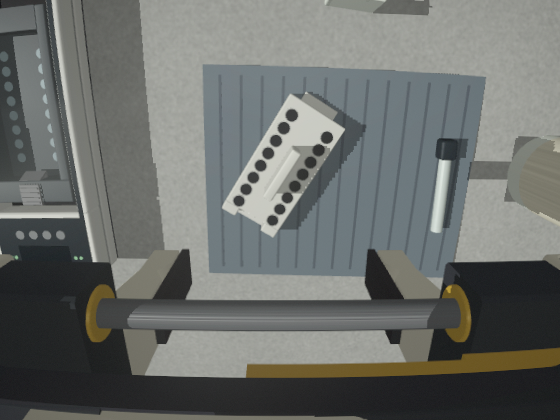

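View pics/rd.png

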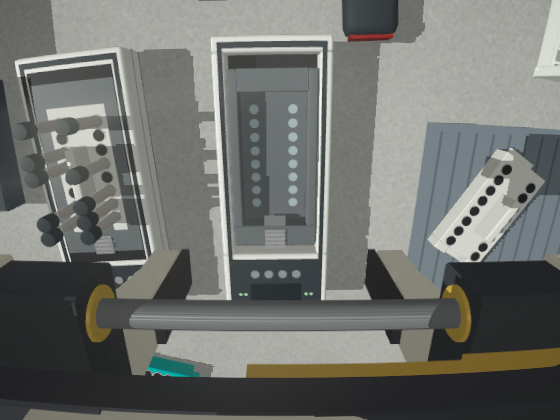

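The tray's tongue is at about (320,108), its notch at (255,217) and its fin at (282,175). The empty reader's outer corners are near (213,39) and (331,38), with the catch at (275,228). Next I measure the holes and enlarge the reader.

```bash
cat > m.py <<'E'
from h import *
st=np.load("pics/tr_st.npz"); c=cam("wrist",st); im=np.load("pics/tr.npy")
g=cv2.cvtColor(im,cv2.COLOR_RGB2GRAY)
n,l,s,ce=cv2.connectedComponentsWithStats((g<75).astype(np.uint8))
h=[ce[i] for i in range(1,n) if 40<s[i,4]<220 and 215<ce[i][0]<350 and 90<ce[i][1]<245]
P=onz(h,27,c)[:,:2]; print(len(h)); (ctr,sz,a)=cv2.minAreaRect(P.astype(np.float32)); print(ctr,sz,a)
m=P.mean(0); u=np.linalg.svd(P-m)[2][0]; u*=np.sign(u[0]); v=np.array([-u[1],u[0]])
print("tray c",m,"yaw",np.arctan2(u[1],u[0]),"holes",((P-m)@np.c_[u,v]).round(1).tolist())
for px,nm in(([290,94],"TL"),([344,130],"TR"),([223,207],"BL"),([272,236],"BR")): print(nm,((onz([px],27,c)[0,:2]-m)@np.c_[u,v]).round(1))
# predicted fin top
for x,z in((-28,55),(28,55)): print("fin",proj([[*(m+u*x),z]],c))
im=np.load("pics/rd.npy"); cr=cv2.resize(im[30:262,205:340],None,fx=2.55,fy=2.55,interpolation=cv2.INTER_CUBIC)
cr2=cv2.createCLAHE(4).apply(cv2.cvtColor(cr,cv2.COLOR_RGB2GRAY)); cv2.imwrite("pics/rdc.png",np.hstack([cr[...,::-1],np.dstack([cr2]*3)]))
E
python3 m.py
```

```text
19
(504.3689880371094, -220.45907592773438) (62.71982955932617, 105.25384521484375) 58.16727066040039
tray c [ 507.37735683 -218.01077273] yaw -0.6344529401559224 holes [[48.6, 31.5], [33.9, 30.4], [52.3, -10.3], [51.1, -30.7], [18.9, 29.2], [37.0, -11.5], [3.8, 28.1], [22.2, -12.7], [-11.0, 26.5], [7.4, -13.9], [9.7, -34.4], [-26.1, 25.7], [-7.6, -15.1], [-41.0, 24.2], [-22.5, -16.3], [-55.9, 23.0], [-30.5, -37.4], [-37.7, -17.6], [-52.6, -18.8]]
TL [63.8 44.8]
TR [ 68.5 -20. ]
BL [-72.   32.3]
BR [-67.8 -30. ]
fin [[270.95138077 200.35700032]]
fin [[305.92123469 154.94167821]]
```

View pics/rdc.png

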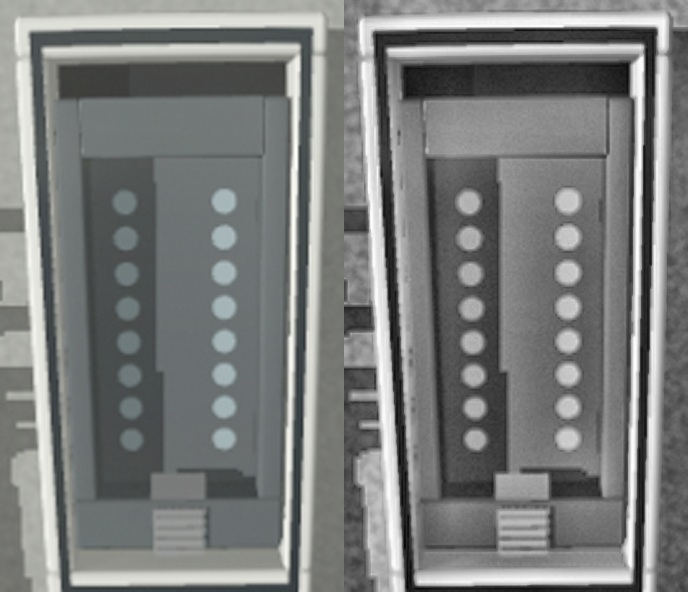

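```bash
cat > m2.py <<'E'
from h import *
exec(open("m.py").read().split("print(len")[0])
d=P-np.median(P,0); 
u=np.array([np.cos(-.7134),np.sin(-.7134)])
from itertools import product
for _ in range(5):
    v=np.array([-u[1],u[0]]); y=P@v; b=sorted(y); 
    lo,hi=[P[abs(y-t)<6] for t in (b[-1]-2, )+((b[-1]-2)-42,)]
    uu=[np.linalg.svd(q-q.mean(0))[2][0] for q in(lo,hi)]; uu=[w*np.sign(w[0]) for w in uu]; u=sum(uu); u/=np.linalg.norm(u)
m=(lo.mean(0)+hi.mean(0))/2; yaw=np.arctan2(u[1],u[0])
print(len(lo),len(hi),"tray",m.round(1),"yaw",yaw.round(4),[np.arctan2(*w[::-1]).round(3) for w in uu],"gap",(lo.mean(0)-hi.mean(0))@np.c_[u,v])
for px in([290,94],[344,130],[223,207],[272,236]): print(((onz([px],27,c)[0,:2]-m)@np.c_[u,v]).round(1))
for x in(-28,28): print("fin",proj([[*(m+u*x),55]],c))
c=cam("wrist",np.load("pics/rd_st.npz")); o=np.array([205,30])
pts=dict(outTL=(17,20),outTR=(326,14),outL2=(62,588),outR2=(306,588),carTL=(58,97),carTR=(288,97),carBL=(77,549),carBR=(281,549),lipL=(82,157),lipR=(264,156),nearL=(80,499),nearR=(281,499),holT=None)
for k,p in pts.items():
    if p: print(k,onz([np.array(p)/2.55+o],50,c)[0].round(1))
print("wellfloor dots z26",onz([np.array(p)/2.55+o for p in((125,202),(224,201),(132,439),(224,439))],26,c).round(1))
E
python3 m2.py
```

```text
8 8 tray [ 509.6 -211.7] yaw -0.553 [np.float64(-0.553), np.float64(-0.553)] gap [-1.28372073e-02  4.20168575e+01]
[68.6 32.9]
[ 68. -32.]
[-67.8  31.5]
[-68.7 -30.9]
fin [[266.47717251 199.3812499 ]]
fin [[297.36170533 151.17947047]]
outTL [698.4 109.6  50. ]
outTR [700.7  -7.3  50. ]
outL2 [461.2 101.1  50. ]
outR2 [461.5  -9.3  50. ]
carTL [670.2  94.8  50. ]
carTR [670.3   6.2  50. ]
carBL [480.6  93.6  50. ]
carBR [480.8   2.8  50. ]
lipL [647.7  86.1  50. ]
lipR [648.2  15.   50. ]
nearL [504.5  91.4  50. ]
nearR [504.6   3.7  50. ]
wellfloor dots z26 [[629.2  71.1  26. ]
 [629.7  29.4  26. ]
 [524.4  69.7  26. ]
 [524.5  27.9  26. ]]
```

Tray centre is (509.6, -211.7) with yaw -0.553, and the block corners agree. The well runs from x = 504.5 to 648 (143.5 long, as specified), with its centre at (576.3, 49.5) and yaw about 0.0125. Now I grasp the tray.

```bash
cat >> h.py <<'E'
YAW=0.0125; WC=np.array([576.3,49.5,26.0]); H=28.0
def pose(X,Z,th,y=0,h=H):  # tongue tip at well coords (X,Z above floor), tilt deg
    Rw=R.from_euler('z',YAW); Rt=Rw*R.from_euler('y',np.radians(th))
    p=WC+Rw.apply([X,y,Z])+Rt.apply([-80,0,h])
    return p,(Rt*R.from_quat([1,0,0,0])).as_quat()
def F(n=4):
    a=[]
    for _ in range(n): a.append(bot.read_state()['contact_force']); bot.pause(.02)
    return np.mean(a,0)
E
python3 - <<'E'
from h import *
q=down(-.553)
bot.move_ptp([509.6,-211.7,100],q)
bot.move_gripper(50)
bot.line_to([509.6,-211.7,31],100)
s=bot.read_state(); print(s['t'],s['tcp_pos'],s['contact_force'])
bot.move_gripper(0,40); bot.pause(.1)
s=bot.read_state(); print(s['t'],s['width'],s['finger_force'],s['contact_force'])
bot.line_to([509.6,-211.7,150],150); print(F(),bot.read_state()['width'])
p,o=pose(60,70,14); print(p,bot.solve_ik(p,o)); bot.move_ptp(p,o); bot.pause(.1)
shot("held"); np.save("pics/sd1.npy",bot.camera("side")); cv2.imwrite("pics/sd1.png",cv2.resize(np.load("pics/sd1.npy")[130:290,150:350,::-1],None,fx=3,fy=3))
s=bot.read_state(); print(s['t'],s['tcp_pos']-p,F(),s['width'])
E
```

```text
6.075 [ 510.01698676 -211.78555247   31.39467766] [0.06773685 0.50258824 0.3452766 ]
6.9 9.54274652755001 40.000367760658264 [0.47555751 0.87003435 0.46085826]
[ 0.19684353  0.05475095 -2.05909392] 9.881370547084723
[565.45100261  49.36438047 142.52203198] [ 0.37094032  0.40205672 -0.11292901 -0.0885411  -1.28624278  1.24706594]
9.15 [-0.08826093 -1.08722757  0.27540621] [-0.03772105 -0.12779304 -1.94965616] 9.651654605876013
```

View pics/held.png

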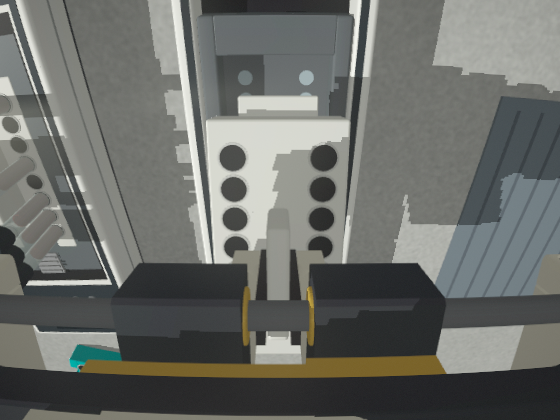

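The tray is held straight. The tongue tip edge runs (238,97) to (317,97), the block edge (207,118) to (350,118), and the well's lip edge is at about row 53, columns 217 to 335. I compare these with the predictions.

Run:
```python
from h import *
st=np.load("pics/held_st.npz"); c=cam("wrist",st)
Rt=R.from_quat(st['eef_rot'])*R.from_quat([1,0,0,0]).inv(); h=28.4
f=lambda P: proj(st['tcp_pos']+Rt.apply(np.array(P,float)-[0,0,h]),c).round(1).tolist()
print("tongue tip top",f([[80,20,5],[80,-20,5]]),"block",f([[70,33,24],[70,-33,24]]))
w=lambda P: proj(WC+R.from_euler('z',YAW).apply(np.array(P,float)),c).round(1).tolist()
print("lip edge",w([[71.75,35,24],[71.75,-35,24]]))
print("lip seen",(R.from_euler('z',-YAW).apply(onz([[217,53],[335,53]],50,c)-WC)).round(1))
g=np.load("pics/held.npy").astype(int).sum(2)//3
print(g[40:66,275].tolist()); print(g[60,195:225].tolist(),g[60,325:350].tolist()); print(g[90:124,277].tolist()); print(g[102,232:244].tolist(),g[102,312:322].tolist()); print(g[128,200:214].tolist(),g[128,344:358].tolist())
```

```text
tongue tip top [[237.2, 94.6], [318.6, 94.7]] block [[204.2, 118.4], [351.6, 118.5]]
lip edge [[218.0, 55.4], [334.2, 55.4]]
lip seen [[ 73.2  35.5  24. ]
 [ 73.1 -35.4  24. ]]
[105, 105, 107, 107, 105, 107, 106, 106, 106, 106, 107, 107, 106, 106, 97, 106, 107, 108, 107, 107, 108, 106, 109, 108, 108, 108]
[170, 156, 143, 137, 132, 117, 123, 122, 117, 116, 116, 114, 113, 113, 112, 112, 110, 110, 109, 104, 94, 79, 72, 68, 68, 69, 67, 66, 73, 75] [108, 108, 108, 107, 107, 110, 108, 111, 123, 125, 118, 113, 112, 111, 110, 110, 107, 108, 108, 107, 106, 105, 106, 95, 78]
[114, 114, 114, 112, 114, 141, 182, 205, 213, 212, 212, 213, 213, 213, 213, 213, 213, 212, 213, 213, 172, 152, 152, 152, 152, 152, 142, 138, 137, 162, 188, 201, 212, 213]
[88, 88, 86, 86, 87, 117, 187, 220, 212, 213, 212, 213] [212, 212, 212, 212, 213, 170, 119, 112, 112, 110]
[78, 79, 156, 166, 149, 149, 214, 225, 216, 212, 213, 213, 213, 213] [211, 212, 212, 210, 193, 157, 92, 51, 49, 50, 51, 49, 86, 137]
```

Everything agrees within about 1 mm. Now a guarded descent and a feel for the lip.

```bash
cat >> h.py <<'E'
def go(X,Z,th,v=20,y=0): p,o=pose(X,Z,th,y); bot.line_to(p,v,o)
E
python3 - <<'E'
from h import *
go(60,8,14,60); bot.pause(.1); f0=F(); print("f0",f0)
Z=8
while Z>-3:
    Z-=1; go(60,Z,14,20); d=F(2)-f0
    if abs(d[2])>1.5 or np.linalg.norm(d)>3: break
print("floor",Z,d,bot.read_state()['tcp_pos']-pose(60,Z,14)[0])
Z+=1.5; go(60,Z,14); f1=F(3); X=60
while X<82:
    X+=1; go(X,Z,14,20); d=F(2)-f1
    if abs(d[0])>2 or np.linalg.norm(d)>4: break
print("lip",X,Z,d,bot.read_state()['tcp_pos']-pose(X,Z,14)[0],bot.read_state()['t'],bot.read_state()['moment'])
shot("lip");
E
```

```text
f0 [-0.23121815 -0.11894015 -2.08270837]
floor 0 [-0.10354523  0.27109605  2.11516417] [0.09256908 0.02603324 0.22930792]
lip 78 1.5 [-4.17422311  0.44589364  4.23008663] [-0.84852872 -0.10490628 -0.01121206] 18.2333 [ 0.21293743  0.96201839 -0.03891067]
```

View pics/lip.png

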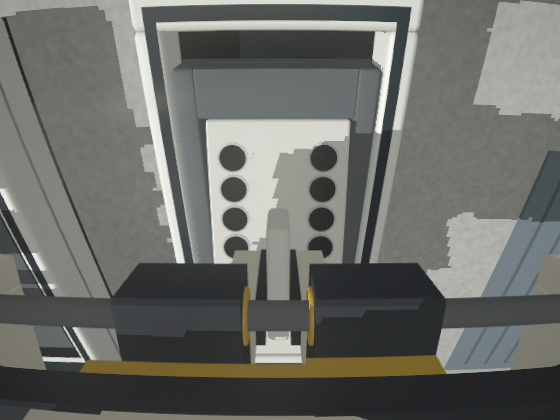

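The tongue is under the lip: it is hidden behind the lip edge at row 120, and contact came where expected. Next I lower the heel gently onto the bevel.

Run:
```python
from h import *
tip=lambda t:73.0+10*np.cos(np.radians(t))-24*np.sin(np.radians(t))-0.8
go(tip(14),.8,14); f0=F(3); print(f0); t=14
while t>4:
    t-=1; go(tip(t),.8,t,20); d=F(2)-f0; print(t,d.round(1))
    if np.linalg.norm(d)>4: break
s=bot.read_state(); print(s['t'],s['tcp_pos']-pose(tip(t),.8,t)[0],s['moment'])
```

```text
[ 0.09545478  0.58852586 -1.89295435]
13 [ 0.1 -0.9  0. ]
12 [ 0.3 -0.3  0.5]
11 [ 0.  -0.7 -0.4]
10 [-0.4 -0.4 -0.1]
9 [-0.3 -0.4 -0.4]
8 [-0.6 -0.2 -0.3]
7 [ 0.4 -0.7 -0.3]
6 [ 0.4 -0.9  2.1]
5 [ 1.5 -1.6  3.1]
4 [ 0.9 -1.   3.6]
21.4167 [0.31245677 0.06137175 0.20896796] [-0.14725508 -0.55901889 -0.00762018]
```

Run:
```python
from h import *
bot.move_gripper(30); bot.pause(.1)
p,o=pose(0,0,0); s=bot.read_state()
up=R.from_quat(s['eef_rot']).apply([0,0,-1])
bot.line_to(s['tcp_pos']+45*up,120)
Rw=R.from_euler('z',YAW); q=down(YAW)
P=lambda z: WC+Rw.apply([1.2-46,0,z-26])   # carriage centre ~+1.2
b=P(95); bot.move_ptp(b,q); bot.move_gripper(0,20)
bot.line_to(P(67),80); bot.pause(.1); f0=F(); z=67; log=[]
while z>48.5:
    z-=.5; bot.line_to(P(z),15); d=F(2)-f0; log.append((z,round(bot.read_state()['tcp_pos'][2],1),round(d[2],1)))
    if d[2]>14: break
print(log); print(d,bot.read_state()['t']); shot("press")
```

```text
[(66.5, np.float64(66.7), np.float64(0.4)), (66.0, np.float64(66.0), np.float64(-0.4)), (65.5, np.float64(65.5), np.float64(0.1)), (65.0, np.float64(65.0), np.float64(-0.0)), (64.5, np.float64(64.5), np.float64(-0.1)), (64.0, np.float64(64.0), np.float64(0.2)), (63.5, np.float64(63.5), np.float64(-0.2)), (63.0, np.float64(63.0), np.float64(-0.6)), (62.5, np.float64(62.5), np.float64(0.0)), (62.0, np.float64(62.0), np.float64(-0.6)), (61.5, np.float64(61.5), np.float64(-0.2)), (61.0, np.float64(61.0), np.float64(-0.4)), (60.5, np.float64(60.6), np.float64(1.8)), (60.0, np.float64(60.1), np.float64(3.8)), (59.5, np.float64(59.5), np.float64(4.1)), (59.0, np.float64(59.0), np.float64(4.3)), (58.5, np.float64(58.1), np.float64(-0.2)), (58.0, np.float64(57.9), np.float64(-0.3)), (57.5, np.float64(57.5), np.float64(-0.0)), (57.0, np.float64(57.0), np.float64(0.3)), (56.5, np.float64(56.5), np.float64(-0.4)), (56.0, np.float64(56.0), np.float64(0.7)), (55.5, np.float64(55.5), np.float64(0.3)), (55.0, np.float64(55.0), np.float64(0.3)), (54.5, np.float64(54.5), np.float64(-0.2)), (54.0, np.float64(54.0), np.float64(0.5)), (53.5, np.float64(53.5), np.float64(0.5)), (53.0, np.float64(52.9), np.float64(-0.1)), (52.5, np.float64(52.5), np.float64(-0.3)), (52.0, np.float64(52.0), np.float64(-0.2)), (51.5, np.float64(51.5), np.float64(-0.2)), (51.0, np.float64(51.0), np.float64(-0.4)), (50.5, np.float64(50.5), np.float64(-0.7)), (50.0, np.float64(50.3), np.float64(4.6)), (49.5, np.float64(50.3), np.float64(11.1)), (49.0, np.float64(50.2), np.float64(15.3))]
[-5.54591553  0.95479322 15.34039435] 34.5417
```

It snapped at about z = 58.5 with 4.3 N, and the tray is now on the floor at top z of about 50.2. I retract and check.

Run:
```python
from h import *
Rw=R.from_euler('z',YAW); p=WC+Rw.apply([1.2-46,0,30])
bot.line_to(p,80); bot.move_ptp([550,49,230],down(YAW)); bot.pause(.2); im,c=shot("fin")
cv2.imwrite("pics/finc.png",cv2.resize(im[20:250,170:390,::-1],None,fx=2.5,fy=2.5,interpolation=cv2.INTER_CUBIC)); print(bot.read_state()['t'])
```

```text
35.825
```

View pics/finc.png

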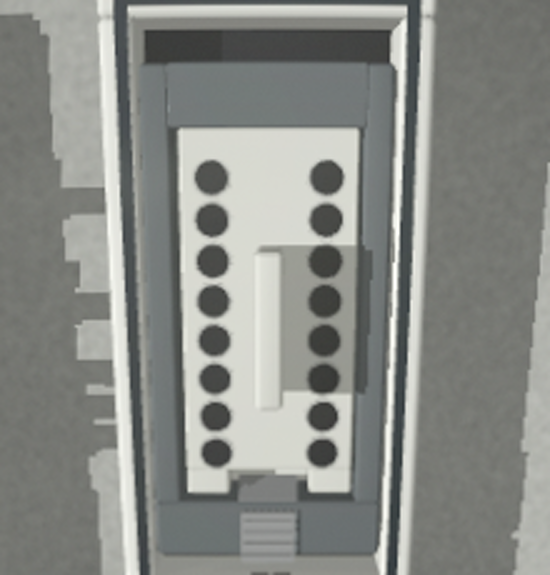

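The tray sits flush, with the catch tooth (268,488) forward over the notch ledge and its slide back in the rest position. The robot is clear, so I hand the job in.

```bash
python3 -c "
from plant import bot
print(bot.close_job())"
```

```text
the job is handed in; nothing more can be done
None
```

The tray is seated flush in the empty reader, tongue under the lip and catch snapped over the heel, and the job is handed in with the robot clear (35.8 s on the clock at the last check; the judge's result was not shown).

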